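Open the jewellery box at its latch and point out the amber brooch

ROBOT

A 6-joint arm with a two-finger parallel gripper is mounted at the origin on the work surface. World frame = base frame: x ahead of the robot, y to its left, z up, the work surface at z = 0. Lengths are in m, angles in rad, forces in N, time in s.
With the tool pointing down it reaches from about 0.225 to 0.875 m from the base axis. Payload 3.4 kg.
Tool frame: the origin (TCP) lies midway between the tips of the shut fingers; the grasp point (between the pads) lies 19 mm behind it (manip.pinch_z is the distance from the TCP to the grasp point, in m); z points along the fingers, y is the line along which they close (so a half turn about z gives the same grasp; the last joint's range is limited). The gripper opens to 85 mm and grips with 20 to 120 N. Pads are 22 mm wide; open, the fingers measure 114 mm over their backs; the gripper's body (76 mm by 85 mm) begins 54 mm behind the grasp point. The pads swing forward as they close: fully open they stand 13 mm farther back than shut.
Start: joints at [-1.308, 0.276, 1.505, -0, 1.361, -0.121], TCP at [0.215, -0.533, 0.231] pointing down, gripper open.
Joint ranges: [-2.89, 2.89], [-0.75, 2.08], [0.22, 2.7], [-1.18, 4.32], [0.11, 2.71], [-2.7, 2.7]. Speed limits (rad/s): [2.57, 2.57, 3.14, 3.14, 3.14, 3.14].

INTERFACE

Orientations are given as a unit quaternion [w, x, y, z].
In Python, from rig import manip gives the robot as it stands.
- The arm moves only by the tool carry_out, never from a script. Its arguments are lists of equal length, an entry for each row: "delta_pos": the shift along the tool's x, y, z scaled (see below), a list of three; "turn": the turn, a rotation vector about the tool's x, y, z scaled (see below), a list of three; "claw": the closure, from -1 (fully open) to 1 (shut). A call has 1 to 12 rows; each row is the pose to reach, as a shift and turn from the pose commanded when the call began, along the tool's axes at that moment; what a row does not reach only later rows make up. The controller multiplies each number of a shift by 400 mm and each number of a turn by 30 degrees. A row lasts 1/10 s, in which the tool goes at most 50 mm and 8.59 degrees, less where a joint would pass 70% of its speed; a pose out of reach is approached as far as the arm can. A call with a number of a shift or a turn outside -1 to 1 is refused whole. A call with a gripper value outside its range is refused whole. The fingers move at their own pace and stop on an object; "force" is the grip in N (left out, the last holds). Time passes only in rows, so rows that repeat a pose let the fingers close. It gives the time, the measured TCP pose, the force, the opening and the grip force at its end, in the units of the state.
- manip.get_state(): the state, without advancing time (a new reading comes with each control period).
- manip.get_image(name): name is "scene" or "top"; returns a dict with "image" (384x512x3 uint8, red, green, blue), "z_map" (384x512 float32, m along the optical axis (not along the pixel's ray), 0 where there is no reading), "fx", "fy", "cx", "cy" (pixels), "k1" (the pictures are not rectified: a ray, as slopes to the right and down, at radius r is drawn at 1 + k1 r^2 times it, then the intrinsics apply), "world_to_cam" (4x4, takes a point from world to camera coordinates). Camera axes: x right, y down, z forward; pixel columns grow to the right and rows downward; lengths in m; the calibration is good to about 2 mm. A picture is of the moment at which its call begins.
- manip.sign_off(): hands the job in; it is judged then, once.
Trained networks look in the newest picture that a camera, given by its name, has taken for a name from the list of things; names that differ only in an ending like _2 or _b are one class to them, and where a whole thing is asked for, a point or a joint stands for the part that bears it (a point fixed in the world has none). Each returns a list of dicts, best first, with "score" (0 to 1); they miss things now and then, are a little off and sometimes report something else, mostly with a low value. They report only what shows in the picture. A call takes as long as a camera call.
- manip.spot_in(camera, query): "point" ([x, y, z] in m, in world coordinates, good to about 4 mm: the middle of the surface that is visible of it).
- manip.place_of(camera, query): "point" ([x, y, z] in m, in world coordinates, good to about 4 mm: a listed point, or the origin of a listed thing).
The state is a dict: "clock": time; "qpos": joint angles; "qd": joint speeds; "effort": joint torques, N m; "position": TCP position; "ee_rot": TCP orientation; "contact_force": force on the tool from outside, world axes, zero at the start; "moment": the same for the moment, N m; "width": finger opening in m; "gripper_force": force on a finger pad.
Only numpy, scipy, OpenCV 4.12 (cv2) and the standard library are available. Lean on these libraries where they do the work, as an engineer would, in place of code of your own. Each camera call takes 0.05 s, during which the arm holds its last target. There are 200 camera calls.

TASK

Show me which piece is the amber brooch. Press the latch button of the jewellery box and let the lid spring all the way open, then point down at the amber brooch with the fingertips about two centimetres above it and keep them there for a good two seconds. Point at that piece only and do not touch any of the jewellery; then take the hand well away from the box, leave it open, and leave the key dish, lint brush and shoehorn where they are.

Things in the scene. Friction and masses are not known exactly. Their poses are not given: they have to be found in the camera images.
- jewel_box: dark walnut jewellery box, fixed to the shelf top, 150 (x) by 220 (y) by 64 mm high with the lid shut. Origin: centre of its underside; x points from the latch side (front, facing the robot) to the hinge side, y along its width. Walls 8 mm thick, rim 50 mm above the shelf. Pale velvet inside, the rear half filled by two fixed ring rolls 42 mm high
- tray (a point): centre of the floor of the middle of three open compartments side by side along the front half of the box: 22 mm above the shelf, at box x = -22 mm, y = 0; the other two lie 69 mm to either side in y. Each is about 65 (y) by 89 mm (x), partitions 46 mm above the shelf. Which piece lies in which changes from start to start and is seen only with the lid open
- latch_button_top (a point): centre of the top of the latch button: round, black, 18 mm across, on a brass latch case (33 by 44 mm, top 52 mm above the shelf) at the middle of the box's front. The point is 60 mm above the shelf, at box x = -96.5 mm, y = 0, 21 mm in front of the lid's edge; the lid's top is 4 mm higher. Pressed straight down
- latch_button (a joint): how far the latch button is pressed, m: 0 out, 0.005 fully in; it springs back. It takes 1.4 N at the start and 5 N fully in; beyond about 0.003 the catch lets the lid go
- lid (a joint): angle of the lid, rad: 0 shut and latched, 1.9 fully open, leaning back past upright. It cannot be lifted while latched. Once unlatched a spring raises it softly (about 1 N at its front edge) in about 2 to 4 s and it stays open; a hand above it only holds it up until withdrawn
- lid_front (a point): middle of the upper front edge of the lid; the hinge line runs along y at box x = +75 mm, 50 mm above the shelf. Fully open the lid reaches about 195 mm above the shelf
- amber_brooch: the amber brooch, the thing to point at: oval orange stone in a gold rim, 46 by 34 mm, 13 mm high, lying loose on the floor of one of the three compartments. Origin: centre of its underside; z up, x along its length
- malachite_brooch: square green brooch in a silver frame, 34 by 34 mm, 11 mm high, loose in another compartment. Origin: centre of its underside, z up
- lapis_pendant: round dark blue pendant in a silver frame, 36 mm across with a small loop, 11 mm high, loose in the third compartment. Origin: centre of its underside, z up
- key_dish: shallow frosted glass dish with three spare keys, 132 mm across, 34 mm high, standing loose to the left or the right of the box. Origin: centre of its underside
- lint_brush: teal plastic lint brush, about 220 mm long, 52 mm wide, 25 mm high, lying loose on the other side of the box. Origin: on its underside near mid length; x towards the broad head
- shoehorn: wooden spoon-shaped shoehorn, about 316 mm long, 46 mm wide, 18 mm high, lying loose behind the box. Origin: on its underside near mid length; x towards the spoon end

How it is judged:
By the outcome, as a careful person would: the job done as asked, in the order asked, and still so for the second after the job is handed in, with the robot touching nothing.
It also fails if it takes over 42 s, if anything falls off the work surface, if the arm or the gripper's body presses on something with over 40 N, if the wrist force passes 120 N, or if a joint passes its speed limit or range.

## Working session

There is one attempt and no reset: what is moved stays moved. The work goes in short steps, Python scripts to look and compute and a tool call to move; the robot and the scene stay as the last step left them, time stands still between calls to the robot, and variables do not carry over. Pictures are saved under pics/ and viewed, at most 10 in all, crops included, and the job is handed in when it is done.

Besides the shell and the picture viewer there is one more tool, called after "Request:" as name(argument=value, ...) on one line, values as JSON. carry_out: Moves the arm, as the interface text tells. Shifts and turns lie within -1 to 1; 1 stands for 400 mm of shift or 30 degrees of turn. Its arguments: {"type":"object","properties":{"delta_pos":{"type":"array","items":{"type":"array","items":{"type":"number","minimum":-1,"maximum":1}}},"turn":{"type":"array","items":{"type":"array","items":{"type":"number","minimum":-1,"maximum":1}}},"claw":{"type":"array","items":{"type":"number"}},"force":{"type":"number"}},"required":["delta_pos","turn","claw"]}

```bash
mkdir -p pics; cat > h.py <<'E'
import numpy as np,cv2
from rig import manip
from scipy.spatial.transform import Rotation as R
def world(im,u,v,z=None):
    z=im["z_map"][int(v),int(u)] if z is None else z
    K=np.array([[im["fx"],0,im["cx"]],[0,im["fy"],im["cy"]],[0,0,1.]])
    p=cv2.undistortPoints(np.array([[[u,v]]],float),K,np.array([im["k1"],0,0,0.]))[0,0]
    return (np.linalg.inv(im["world_to_cam"])@[p[0]*z,p[1]*z,z,1])[:3]
def rel(target):
    s=manip.get_state();w,x,y,z=s["ee_rot"]
    return R.from_quat([x,y,z,w]).inv().apply(np.array(target)-s["position"])/0.4
E
python3 - <<'E'
from h import *
a=manip.get_image("top");b=manip.get_image("scene")
cv2.imwrite("pics/a.png",np.vstack([a["image"][:,:,::-1],b["image"][:,:,::-1]])[:, :] if 0 else cv2.resize(np.hstack([a["image"],b["image"]])[:,:,::-1],(800,300)))
for c in("top","scene"):
    for q in("jewel_box","latch_button_top","lid_front","tray","key_dish","lint_brush","shoehorn"):
        print(c,q,[(np.round(d["point"],3),round(d["score"],2)) for d in manip.place_of(c,q)[:2]])
s=manip.get_state();print(s["clock"],s["position"],s["ee_rot"],s["width"])
print(R.from_quat(np.roll(s["ee_rot"],-1)).as_matrix().round(3))
E
```

```text
top jewel_box [(array([ 0.549, -0.074,  0.   ]), 0.69)]
top latch_button_top [(array([ 0.458, -0.053,  0.061]), 0.6)]
top lid_front [(array([ 0.476, -0.056,  0.063]), 0.66)]
top tray []
top key_dish [(array([0.562, 0.172, 0.002]), 0.77)]
top lint_brush [(array([ 0.446, -0.288, -0.001]), 0.62)]
top shoehorn []
scene jewel_box [(array([ 0.55 , -0.074, -0.002]), 0.97)]
scene latch_button_top [(array([ 0.456, -0.051,  0.06 ]), 0.4)]
scene lid_front [(array([ 0.473, -0.06 ,  0.066]), 0.65)]
scene tray [(array([ 0.522, -0.071,  0.021]), 0.8), (array([ 0.549, -0.074, -0.006]), 0.69)]
scene key_dish []
scene lint_brush [(array([ 0.45 , -0.287, -0.002]), 0.93)]
scene shoehorn [(array([ 0.699, -0.147,  0.001]), 0.97), (array([ 0.525, -0.072,  0.022]), 0.17)]
0.8 [ 0.21532151 -0.53319826  0.23135522] [6.63280422e-05 9.81643457e-01 1.90725242e-01 1.76616915e-05] 0.08550304341483411
[[ 0.927  0.374  0.   ]
 [ 0.374 -0.927 -0.   ]
 [ 0.     0.    -1.   ]]
```

View pics/a.png

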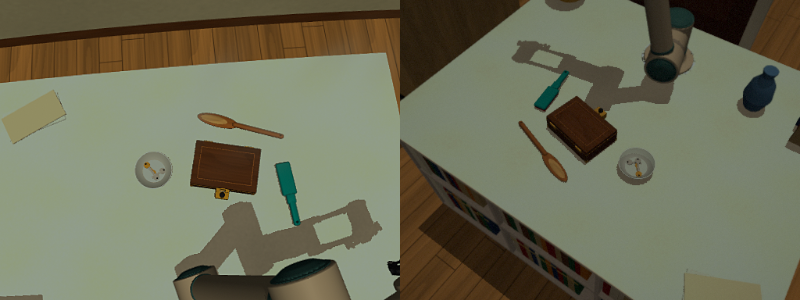

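```bash
python3 - <<'E'
from h import *
a=manip.get_image("top");k=a["image"][:,:,::-1]
# front strip crop
cv2.imwrite("pics/b.png",cv2.resize(k[170:265,230:350],None,fx=6,fy=6,interpolation=cv2.INTER_NEAREST))
P=np.array([manip.spot_in("top","latch_button_top")[0]["point"],manip.place_of("top","latch_button_top")[0]["point"],manip.place_of("scene","latch_button_top")[0]["point"]]);print(P.round(4))
g=a["image"].astype(int);Rr,G,B=g[...,0],g[...,1],g[...,2]
br=((Rr>110)&(Rr-B>60)&(G>70));sub=np.zeros_like(br);sub[230:262,262:305]=br[230:262,262:305]
v,u=np.nonzero(sub);print(u.min(),u.max(),v.min(),v.max())
for (u0,v0) in [((u.min()+u.max())/2,(v.min()+v.max())/2)]:
  print(world(a,u0,v0),a["z_map"][int(v0),int(u0)])
# lid mask by height: min area rect
V,U=np.mgrid[170:265,230:350];pts=[]
for v_,u_ in zip(V.ravel(),U.ravel()):
  p=world(a,u_,v_)
  if p[2]>0.058: pts.append(p)
pts=np.array(pts,np.float32);print(cv2.minAreaRect(pts[:,:2]*1000),np.median(pts[:,2]))
E
```

```text
Traceback (most recent call last):
IndexError: list index out of range
```

View pics/b.png

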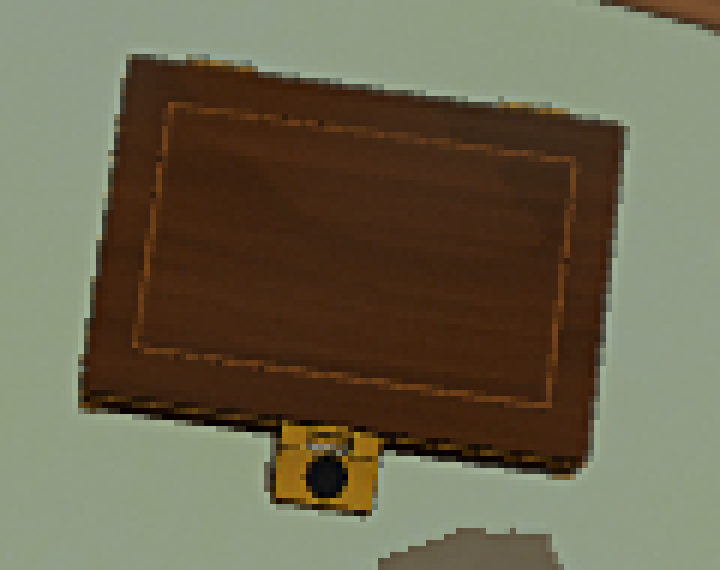

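The crop shows the shut box and brass latch; the black button sits at crop (325,477), i.e. top pixel about (283.7, 249).

```bash
python3 - <<'E'
from h import *
a=manip.get_image("top")
print(world(a,283.7,249))
V,U=np.mgrid[170:265,230:350]
pts=np.array([world(a,u,v) for v,u in zip(V.ravel(),U.ravel())]);pts=pts[(pts[:,2]>0.0615)&(pts[:,2]<.08)].astype(np.float32)
r=cv2.minAreaRect(pts[:,:2]*1000);print(r,np.median(pts[:,2]))
print(rel([0.453,-0.052,0.14]),manip.get_state()["clock"])
E
```

```text
[ 0.45495008 -0.05194378  0.06199115]
((534.9616088867188, -71.38932800292969), (220.0805206298828, 178.89077758789062), 76.89112091064453) 0.06518802
[ 1.00150075 -0.8929135   0.22823659] 0.95
```

Request:
carry_out(delta_pos=[[0.99, -0.89, 0.2], [0.99, -0.89, 0.2], [0.99, -0.89, 0.2], [0.99, -0.89, 0.2], [0.99, -0.89, 0.2], [0.99, -0.89, 0.2], [0.99, -0.89, 0.2], [0.99, -0.89, 0.2], [0.99, -0.89, 0.2], [0.99, -0.89, 0.2], [0.99, -0.89, 0.2], [0.99, -0.89, 0.2]], turn=[[0, 0, 1], [0, 0, 1], [0, 0, 1], [0, 0, 1], [0, 0, 1], [0, 0, 1], [0, 0, 1], [0, 0, 1], [0, 0, 1], [0, 0, 1], [0, 0, 1], [0, 0, 1]], claw=[1, 1, 1, 1, 1, 1, 1, 1, 1, 1, 1, 1])

```text
clock: 2.15
position: [0.4504, -0.0507, 0.1508]
ee_rot: [-0.001, 0.998, -0.067, 0.0]
contact_force: [-0.7, -0.1, -0.8]
width: 0.0
gripper_force: 0.0
```

```bash
python3 - <<'E'
from h import *
s=manip.get_state();print(s["clock"],s["position"],s["width"],s["contact_force"],R.from_quat(np.roll(s["ee_rot"],-1)).as_matrix().round(3)[0],rel([0.4525,-0.0515,0.075]))
E
```

```text
2.15 [ 0.45036569 -0.05071042  0.15076216] 3.0653597454007473e-06 [-0.70134691 -0.08719871 -0.82840122] [ 0.991 -0.134  0.   ] [0.00557535 0.00162849 0.18940179]
```

Request:
carry_out(delta_pos=[[0.006, 0.002, 0.1], [0.006, 0.002, 0.19], [0.006, 0.002, 0.205], [0.006, 0.002, 0.215], [0.006, 0.002, 0.222], [0.006, 0.002, 0.228], [0.006, 0.002, 0.233], [0.006, 0.002, 0.236], [0.006, 0.002, 0.236], [0.006, 0.002, 0.236]], turn=[[0, 0, 0.18], [0, 0, 0.18], [0, 0, 0.18], [0, 0, 0.18], [0, 0, 0.18], [0, 0, 0.18], [0, 0, 0.18], [0, 0, 0.18], [0, 0, 0.18], [0, 0, 0.18]], claw=[1, 1, 1, 1, 1, 1, 1, 1, 1, 1])

```text
clock: 3.15
position: [0.4522, -0.0562, 0.0574]
ee_rot: [0.0, 0.993, -0.117, 0.001]
contact_force: [1.0, -0.2, 1.1]
width: 0.0002
gripper_force: 0.9
```

```bash
python3 - <<'E'
from h import *
b=manip.get_image("scene");s=manip.get_state();print(s["clock"],s["position"],s["contact_force"])
print([(d["point"],d["score"]) for d in manip.place_of("scene","lid_front")])
cv2.imwrite("pics/c.png",cv2.resize(b["image"][100:230,150:300,::-1],None,fx=4,fy=4))
E
```

```text
3.2 [ 0.45214878 -0.05619688  0.05729329] [ 1.12477373 -1.15042113  1.61319143]
[([0.4741, -0.0615, 0.0657], 0.59)]
```

View pics/c.png

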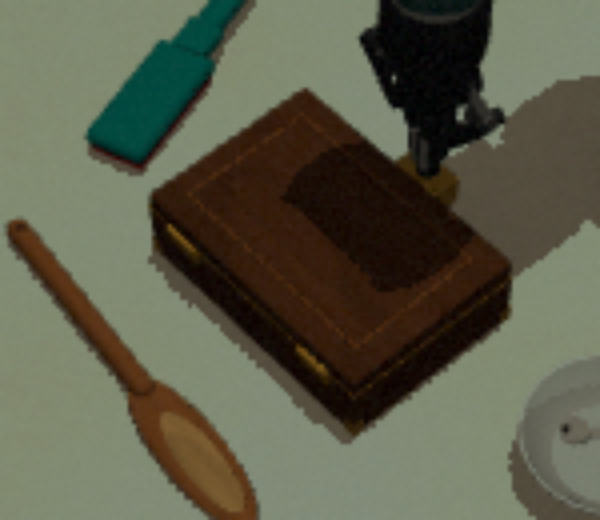

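The lid is still shut, with the fingertips on the latch at crop (430,170), a few mm to the right of the button; I'll lift slightly, recentre and press deeper.

Request:
carry_out(delta_pos=[[0, 0, -0.015], [-0.001, -0.011, -0.015], [-0.001, -0.011, -0.005], [-0.001, -0.011, 0.0], [-0.001, -0.011, 0.003], [-0.001, -0.011, 0.005], [-0.001, -0.011, 0.006], [-0.001, -0.011, 0.006]], turn=[[0, 0, 0], [0, 0, 0], [0, 0, 0], [0, 0, 0], [0, 0, 0], [0, 0, 0], [0, 0, 0], [0, 0, 0]], claw=[1, 1, 1, 1, 1, 1, 1, 1])

```text
clock: 4.05
position: [0.4517, -0.0512, 0.055]
ee_rot: [-0.0, 0.993, -0.117, -0.0]
contact_force: [-2.4, 2.8, 7.4]
width: 0.0001
gripper_force: 4.3
```

```bash
python3 - <<'E'
from h import *
b=manip.get_image("scene");s=manip.get_state();print(s["clock"],s["position"],s["contact_force"])
print([(d["point"],d["score"]) for d in manip.place_of("scene","lid_front")])
im=b;Z=[world(im,u,v) for u,v in [(225,145),(240,165),(260,160),(225,160)]];print(np.round(Z,3))
E
```

```text
4.1 [ 0.45166525 -0.05116274  0.05496811] [-2.73758767  3.18857985  9.02583375]
[([0.5028, -0.0642, 0.1395], 0.66)]
[[ 0.554 -0.094  0.104]
 [ 0.583 -0.024  0.098]
 [ 0.553  0.02   0.121]
 [ 0.586 -0.072  0.088]]
```

The lid has released and is rising; withdraw forward and up.

Request:
carry_out(delta_pos=[[-0.06, 0, -0.04], [-0.15, 0, -0.1], [-0.25, 0, -0.2], [-0.3, 0, -0.3], [-0.3, 0, -0.4], [-0.3, 0, -0.4], [-0.3, 0, -0.4], [-0.3, 0, -0.4], [-0.3, 0, -0.4], [-0.3, 0, -0.4], [-0.3, 0, -0.4], [-0.3, 0, -0.4]], turn=[[0, 0, 0], [0, 0, 0], [0, 0, 0], [0, 0, 0], [0, 0, 0], [0, 0, 0], [0, 0, 0], [0, 0, 0], [0, 0, 0], [0, 0, 0], [0, 0, 0], [0, 0, 0]], claw=[1, 1, 1, 1, 1, 1, 1, 1, 1, 1, 1, 1])

```text
clock: 5.35
position: [0.3353, -0.0237, 0.214]
ee_rot: [-0.0, 0.993, -0.117, -0.001]
contact_force: [0.4, 0.2, 0.7]
width: 0.0002
gripper_force: 0.0
```

Request:
carry_out(delta_pos=[[0, 0, 0], [0, 0, 0], [0, 0, 0], [0, 0, 0], [0, 0, 0], [0, 0, 0], [0, 0, 0], [0, 0, 0], [0, 0, 0], [0, 0, 0], [0, 0, 0], [0, 0, 0]], turn=[[0, 0, 0], [0, 0, 0], [0, 0, 0], [0, 0, 0], [0, 0, 0], [0, 0, 0], [0, 0, 0], [0, 0, 0], [0, 0, 0], [0, 0, 0], [0, 0, 0], [0, 0, 0]], claw=[1, 1, 1, 1, 1, 1, 1, 1, 1, 1, 1, 1])

```text
clock: 6.55
position: [0.3354, -0.0237, 0.2145]
ee_rot: [0.0, 0.993, -0.117, -0.0]
contact_force: [0.4, -0.2, -0.1]
width: 0.0001
gripper_force: 0.0
```

Request:
carry_out(delta_pos=[[0, 0, 0], [0, 0, 0], [0, 0, 0], [0, 0, 0], [0, 0, 0], [0, 0, 0], [0, 0, 0], [0, 0, 0], [0, 0, 0], [0, 0, 0], [0, 0, 0], [0, 0, 0]], turn=[[0, 0, 0], [0, 0, 0], [0, 0, 0], [0, 0, 0], [0, 0, 0], [0, 0, 0], [0, 0, 0], [0, 0, 0], [0, 0, 0], [0, 0, 0], [0, 0, 0], [0, 0, 0]], claw=[1, 1, 1, 1, 1, 1, 1, 1, 1, 1, 1, 1])

```text
clock: 7.75
position: [0.3354, -0.0237, 0.2145]
ee_rot: [0.0, 0.993, -0.117, 0.0]
contact_force: [-0.4, -1.3, 0.2]
width: 0.0002
gripper_force: 0.0
```

```bash
python3 - <<'E'
from h import *
a=manip.get_image("top");b=manip.get_image("scene");s=manip.get_state();print(s["clock"],s["position"],s["contact_force"])
for c in("top","scene"):
  for q in("amber_brooch","malachite_brooch","lapis_pendant","lid_front"):
    print(c,q,[(np.round(d["point"],4),round(d["score"],2)) for d in manip.place_of(c,q)[:2]+manip.spot_in(c,q)[:1]])
k=cv2.resize(a["image"][150:265,230:350,::-1],(600,575),interpolation=cv2.INTER_CUBIC)
cv2.imwrite("pics/d.png",k)
E
```

```text
7.85 [ 0.33537768 -0.02374162  0.21449229] [ 0.76371809 -0.22515813  0.0726282 ]
top amber_brooch [(array([0.5355, 0.0025, 0.0197]), 0.71), (array([0.536 , 0.004 , 0.0283]), 0.71)]
top malachite_brooch [(array([ 0.5228, -0.0703,  0.0264]), 0.74), (array([ 0.5216, -0.0724,  0.0348]), 0.56)]
top lapis_pendant [(array([ 0.517 , -0.1401,  0.023 ]), 0.69), (array([ 0.5121, -0.1363,  0.0301]), 0.63)]
top lid_front [(array([ 0.6805, -0.1066,  0.1874]), 0.94), (array([ 0.6496, -0.0999,  0.1373]), 0.95)]
scene amber_brooch [(array([0.5409, 0.0046, 0.0208]), 0.57), (array([0.5399, 0.0023, 0.0328]), 0.6)]
scene malachite_brooch [(array([ 0.5185, -0.0724,  0.0214]), 0.44), (array([ 0.5263, -0.0695,  0.0318]), 0.64)]
scene lapis_pendant [(array([ 0.5113, -0.135 ,  0.0211]), 0.52), (array([ 0.6974, -0.1475,  0.0008]), 0.2), (array([ 0.516 , -0.1302,  0.0332]), 0.61)]
scene lid_front [(array([ 0.6795, -0.1085,  0.1905]), 0.78), (array([ 0.6694, -0.0826,  0.1885]), 0.89)]
```

View pics/d.png

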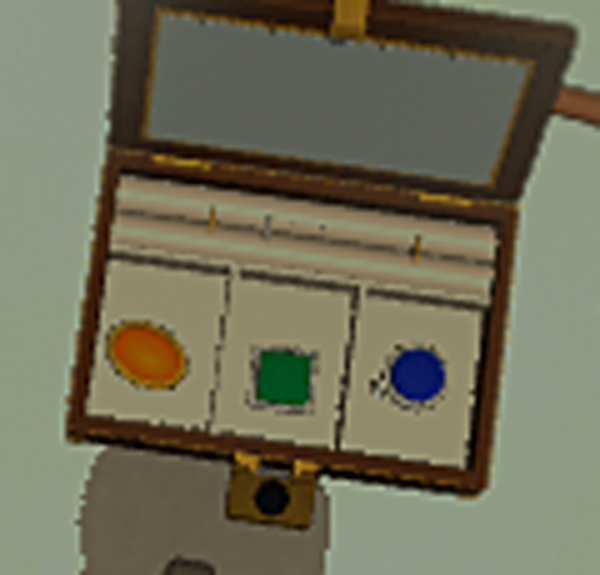

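Lid is fully open; the amber brooch is in the left compartment at crop (147,353) → top pixel (258.9, 220.1), green in the middle, blue right. Nets agree.

```bash
python3 - <<'E'
from h import *
a=manip.get_image("top");g=a["image"].astype(int)
p=world(a,258.9,220.1);print(p)
m=np.zeros(g.shape[:2],np.uint8);m[205:240,245:275]=((g[...,0]-g[...,2]>90))[205:240,245:275]
M=cv2.moments(m,True);u,v=M["m10"]/M["m00"],M["m01"]/M["m00"];q=world(a,u,v);print(u,v,M["m00"],q)
print(rel([q[0],q[1],0.056]))
E
```

```text
[0.53877371 0.00404305 0.03701301]
258.9139072847682 220.68211920529802 151.0 [0.53727494 0.00413235 0.0366821 ]
[ 0.47488314 -0.18496109  0.39615229]
```

Request:
carry_out(delta_pos=[[0.12, -0.045, 0], [0.24, -0.09, 0], [0.36, -0.14, 0], [0.477, -0.184, 0], [0.477, -0.184, 0.1], [0.477, -0.184, 0.2], [0.477, -0.184, 0.28], [0.477, -0.184, 0.34], [0.477, -0.184, 0.37], [0.477, -0.184, 0.385], [0.477, -0.184, 0.393], [0.477, -0.184, 0.393]], turn=[[0, 0, 0], [0, 0, 0], [0, 0, 0], [0, 0, 0], [0, 0, 0], [0, 0, 0], [0, 0, 0], [0, 0, 0], [0, 0, 0], [0, 0, 0], [0, 0, 0], [0, 0, 0]], claw=[1, 1, 1, 1, 1, 1, 1, 1, 1, 1, 1, 1])

```text
clock: 9.9
position: [0.5388, 0.0035, 0.058]
ee_rot: [0.0, 0.993, -0.117, 0.001]
contact_force: [-0.3, -0.6, -0.9]
width: -0.0001
gripper_force: 0.0
```

```bash
python3 - <<'E'
from h import *
b=manip.get_image("scene");s=manip.get_state();print(s["clock"],s["position"],s["contact_force"])
print([(np.round(d["point"],4),d["score"]) for d in manip.place_of("scene","amber_brooch")+manip.place_of("scene","lid_front")])
cv2.imwrite("pics/e.png",cv2.resize(b["image"][80:230,150:320,::-1],None,fx=4,fy=4))
E
```

```text
9.95 [0.5388912  0.00348283 0.05827567] [ 1.2285713   0.61517933 -0.10556526]
[(array([0.5414, 0.002 , 0.023 ]), 0.5), (array([ 0.6811, -0.1084,  0.1881]), 0.74)]
```

View pics/e.png

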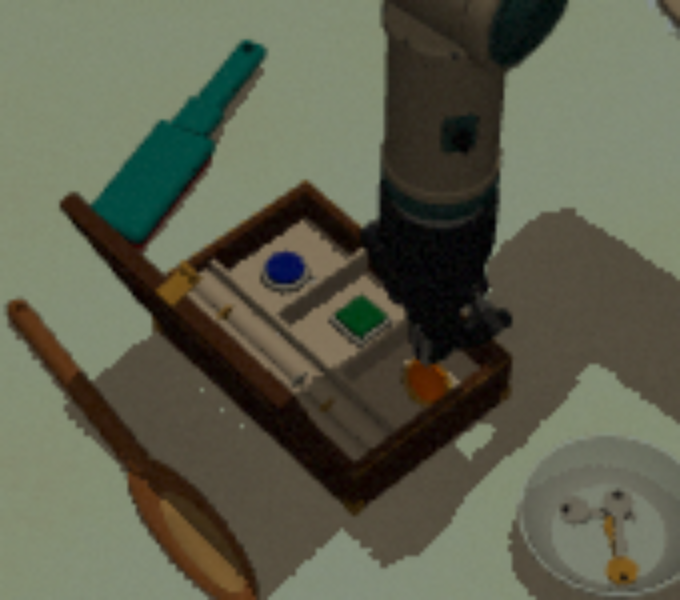

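The fingertips at crop (430,355) hover right above the amber brooch (430,382), with nothing touched. I'll lower 2 mm and hold, then withdraw straight up and back.

Request:
carry_out(delta_pos=[[0, 0, 0.005], [0, 0, 0.005], [0, 0, 0.005], [0, 0, 0.005], [0, 0, 0.005], [0, 0, 0.005], [0, 0, 0.005], [0, 0, 0.005], [0, 0, 0.005], [0, 0, 0.005], [0, 0, 0.005], [0, 0, 0.005]], turn=[[0, 0, 0], [0, 0, 0], [0, 0, 0], [0, 0, 0], [0, 0, 0], [0, 0, 0], [0, 0, 0], [0, 0, 0], [0, 0, 0], [0, 0, 0], [0, 0, 0], [0, 0, 0]], claw=[1, 1, 1, 1, 1, 1, 1, 1, 1, 1, 1, 1])

```text
clock: 11.25
position: [0.538, 0.0036, 0.0553]
ee_rot: [0.0, 0.993, -0.117, 0.0]
contact_force: [-0.4, 0.3, 0.5]
width: -0.0001
gripper_force: 0.0
```

Request:
carry_out(delta_pos=[[0, 0, 0], [0, 0, 0], [0, 0, 0], [0, 0, 0], [0, 0, 0], [0, 0, 0], [0, 0, 0], [0, 0, 0], [0, 0, 0], [0, 0, 0], [0, 0, 0], [0, 0, 0]], turn=[[0, 0, 0], [0, 0, 0], [0, 0, 0], [0, 0, 0], [0, 0, 0], [0, 0, 0], [0, 0, 0], [0, 0, 0], [0, 0, 0], [0, 0, 0], [0, 0, 0], [0, 0, 0]], claw=[1, 1, 1, 1, 1, 1, 1, 1, 1, 1, 1, 1])

```text
clock: 12.45
position: [0.5381, 0.0036, 0.0553]
ee_rot: [0.0, 0.993, -0.117, 0.0]
contact_force: [-0.8, -0.3, -0.3]
width: -0.0
gripper_force: 0.0
```

Request:
carry_out(delta_pos=[[0, 0, 0], [0, 0, 0], [0, 0, 0], [0, 0, 0], [0, 0, 0], [0, 0, 0], [0, 0, 0], [0, 0, 0], [0, 0, 0], [0, 0, 0]], turn=[[0, 0, 0], [0, 0, 0], [0, 0, 0], [0, 0, 0], [0, 0, 0], [0, 0, 0], [0, 0, 0], [0, 0, 0], [0, 0, 0], [0, 0, 0]], claw=[1, 1, 1, 1, 1, 1, 1, 1, 1, 1])

```text
clock: 13.45
position: [0.538, 0.0036, 0.0553]
ee_rot: [0.0, 0.993, -0.117, 0.0]
contact_force: [-0.0, -0.1, 0.3]
width: -0.0001
gripper_force: 0.0
```

Request:
carry_out(delta_pos=[[0, 0, -0.1], [0, 0, -0.2], [0, 0, -0.3], [0, 0, -0.4], [-0.1, 0, -0.45], [-0.2, 0, -0.5], [-0.3, 0, -0.5], [-0.4, 0, -0.5], [-0.5, 0, -0.5], [-0.55, 0, -0.5], [-0.55, 0, -0.5], [-0.55, 0, -0.5]], turn=[[0, 0, 0], [0, 0, 0], [0, 0, 0], [0, 0, 0], [0, 0, 0], [0, 0, 0], [0, 0, 0], [0, 0, 0], [0, 0, 0], [0, 0, 0], [0, 0, 0], [0, 0, 0]], claw=[1, 1, 1, 1, 1, 1, 1, 1, 1, 1, 1, 1])

```text
clock: 14.65
position: [0.3247, 0.0546, 0.2557]
ee_rot: [0.0, 0.993, -0.117, 0.001]
contact_force: [0.7, 0.1, 0.6]
width: -0.0001
gripper_force: 0.0
```

Request:
carry_out(delta_pos=[[0, 0.12, 0], [0, 0.24, 0], [0, 0.36, 0], [0, 0.48, 0], [0, 0.6, 0], [0, 0.7, 0], [0, 0.7, 0], [0, 0.7, 0], [0, 0.7, 0]], turn=[[0, 0, 0], [0, 0, 0], [0, 0, 0], [0, 0, 0], [0, 0, 0], [0, 0, 0], [0, 0, 0], [0, 0, 0], [0, 0, 0]], claw=[1, 1, 1, 1, 1, 1, 1, 1, 1])

```text
clock: 15.55
position: [0.2595, -0.2176, 0.255]
ee_rot: [-0.001, 0.993, -0.117, -0.0]
contact_force: [-1.2, 0.4, -0.8]
width: -0.0001
gripper_force: 0.0
```

```bash
python3 - <<'E'
from h import *
a=manip.get_image("top");s=manip.get_state();print(s["clock"],s["position"],s["contact_force"],s["qd"])
for q in("amber_brooch","lid_front","lint_brush","key_dish"): print(q,[np.round(d["point"],3) for d in manip.place_of("top",q)[:1]])
cv2.imwrite("pics/f.png",a["image"][:,:,::-1])
E
```

```text
15.6 [ 0.25955458 -0.21710978  0.25509316] [0.14078039 0.62728967 0.14641219] [ 0.01572736 -0.01180586  0.00529225 -0.0013821  -0.00184368 -0.00241922]
amber_brooch [array([0.536, 0.001, 0.02 ])]
lid_front [array([ 0.684, -0.106,  0.187])]
lint_brush [array([ 0.449, -0.289, -0.001])]
key_dish []
```

View pics/f.png

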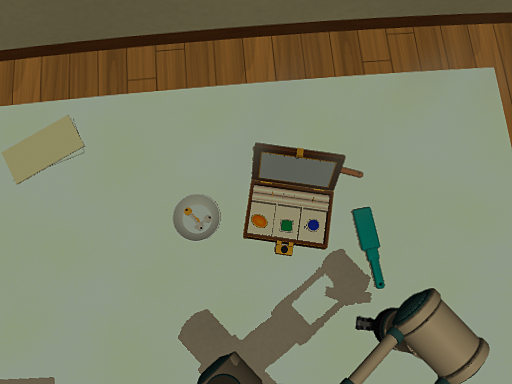

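The box stands open with the amber brooch at (259,221). The hand is well clear at about (370,322), and everything else is in place.

```bash
python3 -c "
from rig import manip
print(manip.sign_off())"
```

```text
the job is handed in; nothing more can be done
None
```

The amber brooch is the piece in the left compartment: I opened the box fully, held the fingertips about 2 cm above it for over 2 s without touching it, moved the hand well away and handed the job in, with the box open and the other things where they were.

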